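# Set and lock the length stop of the foam trimming jig

## Robot

A 6-joint arm with a two-finger parallel gripper is mounted at the origin on a cart in front of the work surface, level with it; the furniture and walls round the work are solid. World frame = base frame: x ahead of the robot, y to its left, z up, the work surface at z = 0. Lengths are in m, angles in rad, forces in N, time in s.
With the tool pointing down it reaches from about 0.35 to 0.775 m from the base axis. Payload 7.3 kg.
Tool frame: the origin (TCP) lies at the very end of the fingers, on their centre line; the grasp point (between the pads) lies 19 mm behind it; z points along the fingers, y is the line along which they close (so a half turn about z gives the same grasp; the last joint's range is limited). The gripper opens to 92 mm and grips with 3 to 60 N. Pads are 19 mm wide; open, the fingers measure 130 mm over their backs; the gripper's body (75 mm by 190 mm) begins 47 mm behind the grasp point.
Start: joints at [1.125, 0.342, 1.524, -0, 1.275, -0.146], TCP at [0.155, 0.502, 0.227] pointing down, gripper open.
Joint ranges: [-2.53, 2.53], [-0.77, 2.02], [0.04, 2.7], [-1, 4.14], [0.28, 2.66], [-3.11, 3.11]. Speed limits (rad/s): [2.57, 2.57, 3.14, 3.14, 3.14, 3.14].

## Interface

Orientations are given as a unit quaternion [w, x, y, z].
In Python, from bench import manip gives the robot as it stands. The module is installed in compiled form; this text tells all that it offers.
- The arm moves only by the tool apply_moves, never from a script. Its argument "moves" is a list of rows, each a list of 2 entries, a list of its own where there are three numbers: the shift along the tool's x, y, z in cm, then the turn, a rotation vector about the tool's x, y, z in degrees. A call has 1 to 12 rows; each row shifts and turns the commanded pose from where the row before left it, along the tool's axes as they then stand; what a row does not reach is not made up. A row lasts 1/10 s, in which the tool goes at most 50 mm and 8.59 degrees, less where a joint would pass 70% of its speed; a pose out of reach is approached as far as the arm can. A call with a gripper value outside its range is refused whole. "jaw" is the closure, from 0 (fully open) to 1 (shut), set as the call begins (left out, the last holds). The fingers move at their own pace and stop on an object; "squeeze" is the grip in N (left out, the last holds). Time passes only in rows, so rows that do not move let the fingers close. It gives the time, the measured TCP pose, the force, the opening and the grip force at its end, in the units of the state.
- manip.get_state(): the state, without advancing time (a new reading comes with each control period).
- manip.snapshot(name): name is "scene" or "top"; returns a dict with "pixels" (420x560x3 uint8, red, green, blue), "fov_y" (degrees; the focal length in pixels is half the picture's height over the tangent of half this angle, whatever the lens; pixels are square), "cx", "cy" (the principal point, pixels), "k1" (the pictures are not rectified: a ray, as slopes to the right and down, at radius r is drawn at 1 + k1 r^2 times it, then the intrinsics apply), "view" (4x4, takes a point from world to camera coordinates). Camera axes: x right, y down, z forward; pixel columns grow to the right and rows downward; lengths in m; the calibration is good to about 2 mm. A picture is of the moment at which its call begins. There is no depth.
- manip.sign_off(): hands the job in; it is judged then, once.
The state is a dict: "time": time; "joint_pos": joint angles; "qvel": joint speeds; "joint_efforts": joint torques, N m; "tcp_pos": TCP position; "tcp_rot": TCP orientation; "ft_force": force on the tool from outside, world axes, zero at the start; "wrist_torque": the same for the moment, N m; "opening": finger opening in m; "finger_force": force on a finger pad.
Only numpy, scipy, OpenCV 4.12 (cv2) and the standard library are available. Lean on these libraries where they do the work, as an engineer would, in place of code of your own. Each camera call takes 0.05 s, during which the arm holds its last target. There are 200 camera calls.

## Task

Set the length stop of the foam trimming jig for the next batch: swing the red-handled lock lever all the way out to free the knob, turn the black knob clockwise until its white pointer stands on the red setpoint clip at the dial's rim, then swing the lever fully home again so that the setting is locked. Leave everything else on the bench where it is.

Things in the scene. Friction and masses are not known exactly. Their poses are not given: they have to be found in the camera images.
- jig: foam trimming jig fixed to the table: plywood board 136 mm (x) by 418 mm (y), 12 mm thick, with a grey gear housing 118 x 186 mm on its left part, top 50 mm above the table. Origin: on the table under the knob's axis; z up, +y along the board to the lock lever's end (robot's left), -y to the cutting end with aluminium fences, -x toward the robot. Yaw up to 0.2 rad. It cannot shift.
- stop_knob (a joint): turn of the black fluted knob (rad), clockwise from above positive, range -0.3 to 3.2; vertical axis through the jig's origin. At 0 the pointer stands 70 degrees clockwise of the jig's +x. Takes about 0.05 N m and stays where left; drives the blue length stop 14 mm per rad. With the lock lever home a brake holds it fast (over 1 N m).
- knob_grip (a point): point on the knob's axis at grasp height, 80 mm above the table. The grip is an upright cylinder 44 mm across, 58 to 99 mm above the table, free all round. The knob's skirt below it is 72 mm across, top at 58 mm: keep fingertips above 60 mm. The dial plate is 100 mm across, top at 53 mm. Re-grasp for turns beyond about 1.3 rad.
- pointer_tip (a point): outer tip of the white pointer line on the knob's skirt, 40 mm from the knob's axis, 58 mm above the table; turns with the knob. White lines on the knob's side and top stand over the pointer.
- setpoint (a joint): angle (rad) of the red setpoint clip on the dial, in the same sense and from the same zero as joint stop_knob: the knob is set when its value equals this one. At the start the clip is 0.7 to 2.5 rad clockwise of the pointer. It stays put and cannot be knocked.
- setpoint_mark (a point): middle of the inner edge of the red setpoint clip, 40 mm from the knob's axis, 56 mm above the table: where the pointer's tip must come to stand. The clip is red plastic, 8 mm wide along the dial's rim, 13 mm long radially.
- lock_lever (a joint): turn of the lock lever (rad): 0 is home (locked, at its stop, in line with the board, pointing away from the knob), growing counter-clockwise from above to its other stop at 1.35 (out toward the robot). The brake is off beyond about 0.7. It stays where left; moving it takes up to 8 N at its grip.
- lever_grip (a point): centre of the red upright grip at the lever's free end, 82 mm above the table: a cylinder 20 mm across, 62 to 98 mm above the table, on a flat steel arm 13 mm wide, 56 to 62 mm above the table. It travels on a circle of 70 mm radius about lever_hinge.
- lever_hinge (a point): point on the vertical axis of the lock lever, at the height of lever_grip, 95 mm from the knob's axis along the jig's +y. A steel hub 26 mm across, top at 68 mm, stands there.
- foam_offcut_1: small white foam offcut, 40x40x22 mm, lying on the jig's board at its far right end, beyond the saw kerf (loose, leave it)
- masking_tape: roll of masking tape lying flat, 105 mm across, 24 mm high, behind the jig (bystander)
- screwdriver: screwdriver with red handle, 195 mm long, 26 mm thick, lying at the table's front edge, left (bystander)
- pencil: green pencil, 155 mm long, 8 mm thick, lying at the table's front edge (bystander)
- foam_offcut_2: white foam offcut, 30x70x30 mm, at the table's front edge (bystander)
- tape_measure: yellow tape measure, 68x85x34 mm, to the right of the jig (bystander)
- spring_clamp: black spring clamp with orange tips, 66x122x22 mm, front right (bystander)

How it is judged:
By the outcome, as a careful person would: the job done as asked, in the order asked, and still so for the second after the job is handed in, with the robot touching nothing.
It also fails if it takes over 72 s, if anything falls off the work surface, if the arm or the gripper's body presses on something with over 40 N, if the wrist force passes 120 N, or if a joint passes its speed limit or range.

## Working session

There is one attempt and no reset: what is moved stays moved. The work goes in short steps, Python scripts to look and compute and a tool call to move; the robot and the scene stay as the last step left them, time stands still between calls to the robot, and variables do not carry over. Pictures are saved under pics/ and viewed, at most 10 in all, crops included, and the job is handed in when it is done.

Besides the shell and the picture viewer there is one more tool, called after "Call:" as name(argument=value, ...), one argument or row to a line, values as JSON. apply_moves: Moves the arm, as the interface text tells. Its arguments: {"type":"object","properties":{"moves":{"type":"array","items":{"type":"array"}},"jaw":{"type":"number"},"squeeze":{"type":"number"}},"required":["moves"]}

```bash
mkdir -p pics; cat > h.py <<'E'
import numpy as np, cv2
from bench import manip
def snap(n,f):
    s=manip.snapshot(n); cv2.imwrite(f'pics/{f}.png',s['pixels'][:,:,::-1]); np.save(f'{f}.npy',{k:s[k] for k in s},allow_pickle=True); return s
def load(f): return np.load(f'{f}.npy',allow_pickle=True).item()
def K(s):
    f=210/np.tan(np.radians(s['fov_y'])/2); return np.array([[f,0,s['cx']],[0,f,s['cy']],[0,0,1.]]),np.array([s['k1'],0,0,0.])
def ray(s,uv,z):
    k,d=K(s); p=cv2.undistortPoints(np.array([[uv]],float),k,d)[0,0]
    V=np.array(s['view']);R=V[:3,:3];t=V[:3,3];c=-R.T@t;r=R.T@np.array([p[0],p[1],1]); return c+r*(z-c[2])/r[2]
def proj(s,P):
    k,d=K(s);V=np.array(s['view']);return cv2.projectPoints(np.array([P],float),cv2.Rodrigues(V[:3,:3])[0],V[:3,3],k,d)[0][0,0]
E
python3 - <<'E'
from h import *
import cv2
a=snap('top','t0');b=snap('scene','s0')
for s in(a,b): print(s['fov_y'],s['k1'],np.round(np.linalg.inv(np.array(s['view']))[:3,3],3))
im=cv2.imread('pics/t0.png');im2=cv2.imread('pics/s0.png')
cv2.imwrite('pics/both.png',cv2.resize(np.hstack([im,im2]),(800,300)))
print(manip.get_state())
E
```

```text
52.546025029867266 -0.1111361928162528 [ 0.379 -0.069  1.34 ]
43.40510722404944 0.04601274304574585 [-0.215 -0.822  0.994]
{'time': 0.1, 'joint_pos': array([ 1.12499014e+00,  3.42672322e-01,  1.52491123e+00, -2.90362886e-05,
        1.27540201e+00, -1.45996095e-01]), 'qvel': array([ 5.79147827e-05, -2.85844927e-03, -1.43059743e-03, -1.48102681e-04,
        1.35383075e-03,  5.41779310e-05]), 'joint_efforts': array([ 1.57749557e-03, -4.32003951e+01, -2.44697821e+01,  7.18351454e-02,
        5.24630724e-02, -4.55211864e-05]), 'tcp_pos': array([0.15488105, 0.50125689, 0.22610804]), 'tcp_rot': array([-1.89804415e-04,  1.49340020e-01,  9.88785656e-01, -6.70235058e-04]), 'ft_force': array([ 0.58383533, -0.4288713 , -0.02162824]), 'wrist_torque': array([-0.01113069,  0.00308098, -0.00314117]), 'finger_force': 0.0, 'opening': 0.09137139846582283}
```

View pics/t0.png

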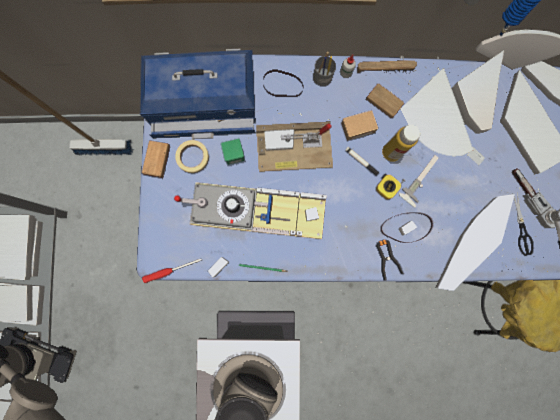

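View pics/s0.png

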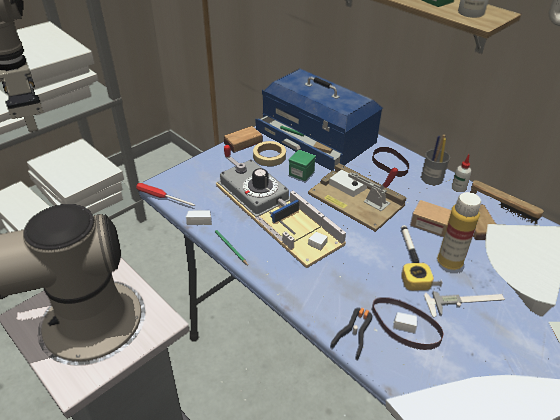

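Top view: the knob is at about (233,205), the lever grip at (178,198) and the hinge at (200,202). Scene view: the knob is at (260,178) and the lever grip at (227,150). I'll enlarge both.

```bash
python3 - <<'E'
from h import *
im=cv2.imread('pics/t0.png')[178:238,168:268];im2=cv2.imread('pics/s0.png')[138:218,212:302]
cv2.imwrite('pics/tc.png',cv2.resize(im,None,fx=8,fy=8,interpolation=cv2.INTER_CUBIC))
cv2.imwrite('pics/sc.png',cv2.resize(im2,None,fx=7,fy=7,interpolation=cv2.INTER_CUBIC))
E
```

```text
(no output)
```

View pics/tc.png

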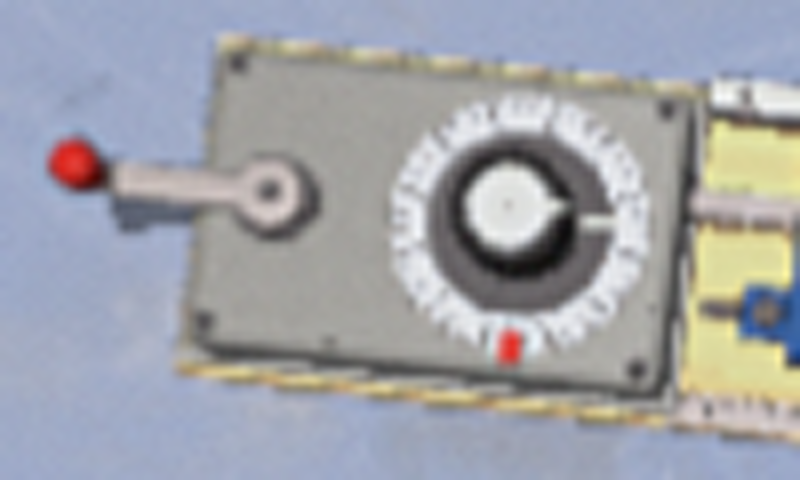

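View pics/sc.png

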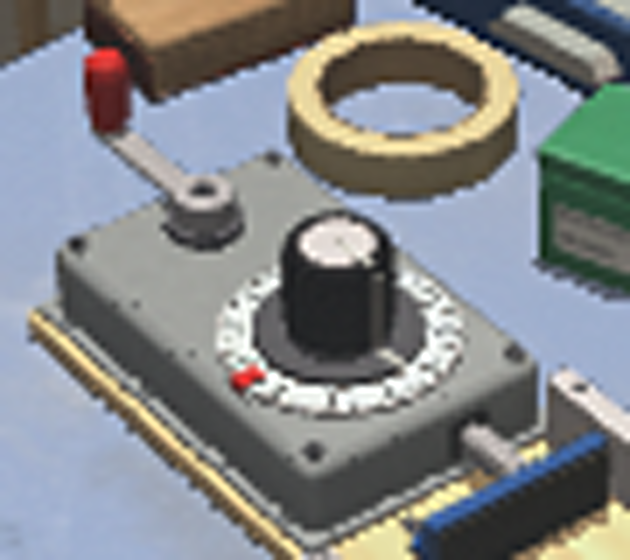

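```bash
python3 - <<'E'
from h import *
t=load('t0');s=load('s0')
T=lambda x,y,z:ray(t,(168+(x+.5)/8-.5,178+(y+.5)/8-.5),z)
S=lambda x,y,z:ray(s,(212+(x+.5)/7-.5,138+(y+.5)/7-.5),z)
pts={}
for n,a,b,z in[('knobtop',(508,205),(338,243),.099),('hub',(268,192),(203,190),.068),('grip',(74,163),(105,55),.098),('tip',(612,222),(402,364),.058),('clip_mid',(510,347),(247,377),.056),('dialcentre',(519,220),(340,337),.053)]:
    pts[n]=(T(*a,z),S(*b,z)); print(n,np.round(pts[n][0],4),np.round(pts[n][1],4))
for i in(0,1):
    k,h,g,tp,c=[pts[n][i] for n in('knobtop','hub','grip','tip','clip_mid')]
    an=lambda v:np.degrees(np.arctan2(v[1],v[0]))
    y=an(g-k)-90
    print('yaw',y,an(h-k)-90,'hub d',np.hypot(*(h-k)[:2]),'grip-h',np.hypot(*(g-h)[:2]),'tip',an(tp-k),np.hypot(*(tp-k)[:2]),'clip',an(c-k),np.hypot(*(c-k)[:2]),'cw',an(tp-k)-an(c-k)%360)
E
```

```text
knobtop [0.5616 0.0499 0.099 ] [0.5617 0.0505 0.099 ]
hub [0.5706 0.1441 0.068 ] [0.5719 0.1462 0.068 ]
grip [0.5765 0.2118 0.098 ] [0.5785 0.2156 0.098 ]
tip [0.5614 0.0141 0.058 ] [0.5626 0.0143 0.058 ]
clip_mid [0.5135 0.0522 0.056 ] [0.5136 0.0524 0.056 ]
dialcentre [0.5626 0.05   0.053 ] [0.5602 0.0485 0.053 ]
yaw -5.231331396695481 -5.413091246954551 hub d 0.09456746748713381 grip-h 0.06797432814180825 tip -90.3627930934418 0.03581468802348944 clip 177.24594543388076 0.04816270749407811 cw -267.60873852732254
yaw -5.817851032980158 -6.083544203077082 hub d 0.09624690413661527 grip-h 0.06974167751319561 tip -88.67088108171723 0.03618842603709543 clip 177.74848592990065 0.048120119330900935 cw -266.41936701161785
```

```bash
cat >> h.py <<'E'
def plan(P,ang,n,start=None):
    """rows to straight-line to P with tool-y at world angle ang(deg), pointing down"""
    st=manip.get_state(); q=st['tcp_rot']; p=np.array(st['tcp_pos']); w,x,y,z=q
    a=np.degrees(np.arctan2(1-2*(x*x+z*z),2*(x*y-w*z)))
    if start is not None: p,a=np.array(start[0]),start[1]
    print('cur',np.round(p,4),round(a,1)); d=np.array(P)-p; da=ang-a
    for i in range(n):
        r=np.radians(a+da*i/n); yv=np.array([np.cos(r),np.sin(r),0]); xv=np.array([-np.sin(r),np.cos(r),0])
        print([round(float(v)*100/n,2) for v in(d@xv,d@yv,-d[2])],[0,0,round(-da/n,2)])
E
python3 - <<'E'
from h import *
s=load('s0')
print(ray(s,(212+160/7,138+100/7),0),ray(s,(212+160/7,138+62/7),.05))
plan((.578,.2142,.16),-5.6,12)
E
```

```text
[6.60101683e-01 2.80882191e-01 1.11022302e-16] [0.6349199  0.24763068 0.05      ]
cur [0.1549 0.5013 0.2261] 72.8
[-4.08, -1.24, 0.55] [0, 0, np.float64(6.54)]
[-4.19, -0.77, 0.55] [0, 0, np.float64(6.54)]
[-4.25, -0.29, 0.55] [0, 0, np.float64(6.54)]
[-4.26, 0.2, 0.55] [0, 0, np.float64(6.54)]
[-4.21, 0.68, 0.55] [0, 0, np.float64(6.54)]
[-4.1, 1.15, 0.55] [0, 0, np.float64(6.54)]
[-3.94, 1.61, 0.55] [0, 0, np.float64(6.54)]
[-3.73, 2.05, 0.55] [0, 0, np.float64(6.54)]
[-3.48, 2.46, 0.55] [0, 0, np.float64(6.54)]
[-3.17, 2.84, 0.55] [0, 0, np.float64(6.54)]
[-2.83, 3.19, 0.55] [0, 0, np.float64(6.54)]
[-2.45, 3.49, 0.55] [0, 0, np.float64(6.54)]
```

Call:
apply_moves(
  moves=[
    [[-4.1,-1.2,0.5],[0,0,6.5]],
    [[-4.2,-0.8,0.5],[0,0,6.5]],
    [[-4.2,-0.3,0.5],[0,0,6.5]],
    [[-4.2,0.2,0.5],[0,0,6.5]],
    [[-4.2,0.7,0.5],[0,0,6.5]],
    [[-4.1,1.1,0.5],[0,0,6.5]],
    [[-3.9,1.6,0.5],[0,0,6.5]],
    [[-3.7,2.0,0.5],[0,0,6.5]],
    [[-3.5,2.5,0.5],[0,0,6.5]],
    [[-3.2,2.8,0.5],[0,0,6.5]],
    [[-2.8,3.2,0.5],[0,0,6.5]],
    [[-2.5,3.5,0.5],[0,0,6.5]],
  ],
  jaw=0.5,
  squeeze=15,
)

```text
time: 1.3
tcp_pos: [0.5787, 0.215, 0.166]
tcp_rot: [-0.0, 0.74, 0.673, -0.0]
ft_force: [0.3, -0.0, 0.2]
opening: 0.0461
finger_force: 0.0
```

Call:
apply_moves(
  moves=[
    [[0,0,0],[0,0,0]],
    [[0,0,0],[0,0,0]],
    [[0,0,0],[0,0,0]],
  ],
)

```text
time: 1.6
tcp_pos: [0.5767, 0.2168, 0.1665]
tcp_rot: [-0.0, 0.738, 0.675, -0.0]
ft_force: [0.2, -0.0, 0.6]
opening: 0.0459
finger_force: 0.0
```

```bash
python3 - <<'E'
from h import *
plan((.577,.2140,.066),-5.6,4)
st=manip.get_state();print(st['opening'],st['joint_pos'],st['ft_force'],st['time'],st['tcp_rot'])
E
```

```text
cur [0.5767 0.2168 0.1665] -5.1
[-0.07, 0.01, 2.51] [0, 0, np.float64(0.13)]
[-0.07, 0.02, 2.51] [0, 0, np.float64(0.13)]
[-0.07, 0.02, 2.51] [0, 0, np.float64(0.13)]
[-0.07, 0.02, 2.51] [0, 0, np.float64(0.13)]
0.04585782211648085 [2.35132447e-01 5.57831105e-01 1.34519007e+00 4.26711290e-04
 1.23960788e+00 3.23840054e-01] [ 0.17466794 -0.03084642  0.64620872] 1.6 [-4.27578093e-04  7.37810745e-01  6.75007404e-01 -3.55529415e-04]
```

Call:
apply_moves(
  moves=[
    [[-0.1,0,2.5],[0,0,0]],
    [[-0.1,0,2.5],[0,0,0]],
    [[-0.1,0,2.5],[0,0,0]],
    [[0,0,1.7],[0,0,0]],
    [[0,0,0.8],[0,0,0]],
    [[0,0,0],[0,0,0]],
  ],
)

```text
time: 2.2
tcp_pos: [0.5762, 0.214, 0.0662]
tcp_rot: [-0.001, 0.738, 0.675, -0.001]
ft_force: [0.4, 0.5, 0.2]
opening: 0.0457
finger_force: 0.0
```

Call:
apply_moves(
  moves=[
    [[0,0,0],[0,0,0]],
    [[0,0,0],[0,0,0]],
    [[0,0,0],[0,0,0]],
    [[0,0,0],[0,0,0]],
    [[0,0,0],[0,0,0]],
  ],
  jaw=1.0,
)

```text
time: 2.7
tcp_pos: [0.5763, 0.2135, 0.0674]
tcp_rot: [-0.001, 0.738, 0.674, -0.001]
ft_force: [-5.5, -0.5, 4.8]
opening: 0.0199
finger_force: 15.0
```

```bash
python3 - <<'E'
from h import *
st=manip.get_state();print(st['opening'],st['finger_force'],st['ft_force'],st['tcp_pos'])
# arc: constant rotation step about hinge, tool turns with the lever
n=11;d=77.3/n
h=np.array([.571,.1446]);p=st['tcp_pos'][:2]-h
print('r',np.hypot(*p),'ang',np.degrees(np.arctan2(p[1],p[0])),'chord cm',14*np.sin(np.radians(d/2)),'deg',d)
E
```

```text
0.019859750764687437 14.998675882816315 [-5.46527988 -0.53052559  4.77775169] [0.57629799 0.21353008 0.06744932]
r 0.06913337946713853 ang 85.60486670677426 chord cm 0.8580053066217053 deg 7.027272727272727
```

Call:
apply_moves(
  moves=[
    [[-0.03,-0.61,0],[0,0,-5]],
    [[-0.03,-0.61,0],[0,0,-5]],
    [[-0.03,-0.61,0],[0,0,-5]],
    [[-0.03,-0.61,0],[0,0,-5]],
    [[-0.03,-0.61,0],[0,0,-5]],
    [[-0.03,-0.61,0],[0,0,-5]],
    [[-0.03,-0.61,0],[0,0,-5]],
    [[-0.03,-0.61,0],[0,0,-5]],
    [[-0.03,-0.61,0],[0,0,-5]],
    [[-0.03,-0.61,0],[0,0,-5]],
    [[-0.03,-0.61,0],[0,0,-5]],
    [[-0.03,-0.61,0],[0,0,-5]],
  ],
)

```text
time: 3.9
tcp_pos: [0.514, 0.1859, 0.0675]
tcp_rot: [0.0, 0.301, 0.954, 0.002]
ft_force: [-1.7, 11.4, 1.1]
opening: 0.0193
finger_force: 15.0
```

Call:
apply_moves(
  moves=[
    [[-0.01,-0.36,0],[0,0,-3]],
    [[-0.01,-0.36,0],[0,0,-3]],
    [[-0.01,-0.36,0],[0,0,-3]],
    [[-0.01,-0.36,0],[0,0,-3]],
    [[-0.01,-0.36,0],[0,0,-3]],
    [[0,-0.2,0],[0,0,-1.5]],
    [[0,0,0],[0,0,0]],
    [[0,0,0],[0,0,0]],
  ],
)

```text
time: 4.7
tcp_pos: [0.5041, 0.1677, 0.0674]
tcp_rot: [-0.001, 0.162, 0.987, 0.001]
ft_force: [-4.3, 9.8, 4.2]
opening: 0.0196
finger_force: 15.0
```

```bash
python3 - <<'E'
from h import *
st=manip.get_state();print(st['opening'],st['finger_force'],st['ft_force'],st['tcp_pos'])
h=np.array([.571,.1446]);p=st['tcp_pos'][:2]-h
print('r',np.hypot(*p),'ang',np.degrees(np.arctan2(p[1],p[0])),'want 161.7')
plan((.5046,.1666,.067),71.7,2)
E
```

```text
0.019606864594741587 15.003540515899658 [-4.30865897  9.78928939  4.16863447] [0.50411412 0.16772578 0.06740163]
r 0.0707709154165401 ang 160.927181437785 want 161.7
cur [0.5041 0.1677 0.0674] 71.3
[-0.04, -0.05, 0.02] [0, 0, np.float64(-0.18)]
[-0.04, -0.05, 0.02] [0, 0, np.float64(-0.18)]
```

Call:
apply_moves(
  moves=[
    [[0,-0.15,0],[0,0,-1]],
    [[0,0,0],[0,0,0]],
    [[0,0,0],[0,0,0]],
  ],
)

```text
time: 5.0
tcp_pos: [0.5037, 0.1665, 0.0674]
tcp_rot: [-0.001, 0.154, 0.988, 0.002]
ft_force: [-5.4, 11.4, 4.2]
opening: 0.0194
finger_force: 15.0
```

Call:
apply_moves(
  moves=[
    [[0,-0.15,0],[0,0,0]],
    [[0,0,0],[0,0,0]],
    [[0,0,0],[0,0,0]],
  ],
)

```text
time: 5.3
tcp_pos: [0.5034, 0.166, 0.0674]
tcp_rot: [-0.0, 0.154, 0.988, 0.002]
ft_force: [-3.7, 15.7, 3.8]
opening: 0.0194
finger_force: 15.0
```

Call:
apply_moves(
  moves=[
    [[0,-0.15,0],[0,0,0]],
    [[0,0,0],[0,0,0]],
    [[0,0,0],[0,0,0]],
  ],
)

```text
time: 5.6
tcp_pos: [0.5034, 0.1659, 0.0674]
tcp_rot: [0.0, 0.154, 0.988, 0.003]
ft_force: [-2.1, 21.6, 1.0]
opening: 0.0195
finger_force: 15.0
```

At its stop, the force rises and the position holds. Release, lift, and plan the approach to the knob.

Call:
apply_moves(
  moves=[
    [[0,0.4,0],[0,0,0]],
    [[0,0,0],[0,0,0]],
    [[0,0,0],[0,0,0]],
    [[0,0,-2],[0,0,0]],
    [[0,0,-3],[0,0,0]],
    [[0,0,-3],[0,0,0]],
    [[0,0,0],[0,0,0]],
  ],
  jaw=0.5,
)

```text
time: 6.3
tcp_pos: [0.5072, 0.1651, 0.1507]
tcp_rot: [0.004, 0.154, 0.988, 0.001]
ft_force: [0.7, 0.6, 0.2]
opening: 0.0456
finger_force: 0.0
```

```bash
python3 - <<'E'
from h import *
plan((.5617,.0502,.145),72,4)
E
```

```text
cur [0.5072 0.1651 0.1507] 72.3
[-2.17, -2.32, 0.14] [0, 0, np.float64(0.07)]
[-2.17, -2.32, 0.14] [0, 0, np.float64(0.07)]
[-2.18, -2.32, 0.14] [0, 0, np.float64(0.07)]
[-2.18, -2.31, 0.14] [0, 0, np.float64(0.07)]
```

Call:
apply_moves(
  moves=[
    [[-2.2,-2.3,0],[0,0,0]],
    [[-2.2,-2.3,0],[0,0,0]],
    [[-2.2,-2.3,0],[0,0,0]],
    [[-2.1,-2.3,0],[0,0,0]],
    [[0,0,0],[0,0,0]],
    [[0,0,0],[0,0,0]],
    [[0,0,0],[0,0,0]],
  ],
  jaw=0.15,
)

```text
time: 7.0
tcp_pos: [0.5591, 0.0516, 0.1462]
tcp_rot: [-0.001, 0.154, 0.988, 0.0]
ft_force: [-0.5, 0.6, 0.1]
opening: 0.0782
finger_force: 0.0
```

```bash
python3 - <<'E'
from h import *
plan((.5617,.0502,.067),72,4)
s=snap('scene','s1');t=snap('top','t1')
a=cv2.imread('pics/t1.png')[170:230,160:220];b=cv2.imread('pics/s1.png')[128:228,202:302]
cv2.imwrite('pics/c1.png',np.hstack([cv2.resize(a,(400,400),interpolation=3),cv2.resize(b,(400,400),interpolation=3)]))
E
```

```text
cur [0.5591 0.0516 0.1462] 72.3
[-0.07, -0.01, 1.98] [0, 0, np.float64(0.08)]
[-0.07, -0.01, 1.98] [0, 0, np.float64(0.08)]
[-0.07, -0.01, 1.98] [0, 0, np.float64(0.08)]
[-0.07, -0.01, 1.98] [0, 0, np.float64(0.08)]
```

View pics/c1.png

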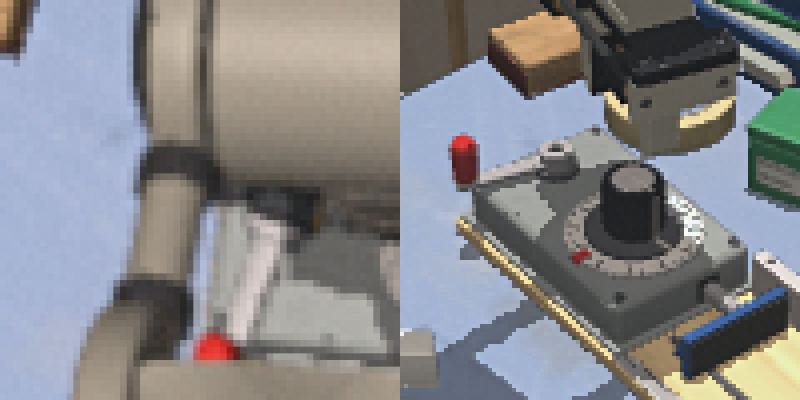

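The lever is out (red grip top at about scene (217.5,163)) and the knob is free below the gripper. Descend and grip it.

Call:
apply_moves(
  moves=[
    [[-0.1,0,2],[0,0,0]],
    [[-0.1,0,2],[0,0,0]],
    [[-0.1,0,2],[0,0,0]],
    [[0,0,1.5],[0,0,0]],
    [[0,0,0.4],[0,0,0]],
    [[0,0,0],[0,0,0]],
    [[0,0,0],[0,0,0]],
  ],
)

```text
time: 7.8
tcp_pos: [0.563, 0.0506, 0.0685]
tcp_rot: [0.001, 0.153, 0.988, 0.0]
ft_force: [0.3, 0.2, -0.2]
opening: 0.0778
finger_force: 0.0
```

Call:
apply_moves(
  moves=[
    [[0,0,0],[0,0,0]],
    [[0,0,0],[0,0,0]],
    [[0,0,0],[0,0,0]],
    [[0,0,0],[0,0,0]],
    [[0,0,0],[0,0,0]],
  ],
  jaw=1.0,
  squeeze=25,
)

```text
time: 8.3
tcp_pos: [0.5623, 0.049, 0.0678]
tcp_rot: [-0.0, 0.153, 0.988, -0.001]
ft_force: [-0.7, -4.3, 4.0]
opening: 0.0436
finger_force: 25.0
```

```bash
python3 - <<'E'
from h import *
g=ray(load('s1'),(217.5,163.2),.098)[:2]-np.array([.571,.1446]);print('lever r',np.hypot(*g),np.degrees(np.arctan2(g[1],g[0])))
plan((.5617,.0502,.067),72,1)
E
```

```text
lever r 0.07065457057193758 163.29771598257784
cur [0.5623 0.049  0.0678] 72.4
[0.09, 0.1, 0.08] [0, 0, np.float64(0.37)]
```

Call:
apply_moves(
  moves=[
    [[0,0,0],[0,0,5]],
    [[0,0,0],[0,0,5]],
    [[0,0,0],[0,0,5]],
    [[0,0,0],[0,0,5]],
    [[0,0,0],[0,0,5]],
    [[0,0,0],[0,0,5]],
    [[0,0,0],[0,0,5]],
    [[0,0,0],[0,0,5]],
    [[0,0,0],[0,0,5]],
    [[0,0,0],[0,0,3]],
    [[0,0,0],[0,0,0]],
    [[0,0,0],[0,0,0]],
  ],
)

```text
time: 9.5
tcp_pos: [0.5609, 0.0476, 0.0678]
tcp_rot: [-0.001, 0.542, 0.84, -0.003]
ft_force: [-7.6, -11.9, 5.2]
opening: 0.0437
finger_force: 25.0
```

Call:
apply_moves(
  moves=[
    [[0,0,0],[0,0,0]],
    [[0,0,0],[0,0,0]],
    [[0,0,0],[0,0,0]],
    [[0,0,0],[0,0,0]],
  ],
  jaw=0.15,
)

```text
time: 9.9
tcp_pos: [0.5627, 0.0505, 0.0677]
tcp_rot: [0.0, 0.542, 0.84, 0.0]
ft_force: [0.2, 0.1, 0.8]
opening: 0.0706
finger_force: 0.0
```

Call:
apply_moves(
  moves=[
    [[0,0,0],[0,0,-6]],
    [[0,0,0],[0,0,-6]],
    [[0,0,0],[0,0,-6]],
    [[0,0,0],[0,0,-6]],
    [[0,0,0],[0,0,-6]],
    [[0,0,0],[0,0,-6]],
    [[0,0,0],[0,0,-6]],
    [[0,0,0],[0,0,-6]],
    [[0,0,0],[0,0,0]],
    [[0,0,0],[0,0,0]],
  ],
)

```text
time: 10.9
tcp_pos: [0.5627, 0.0504, 0.0677]
tcp_rot: [0.0, 0.155, 0.988, 0.0]
ft_force: [0.1, -0.3, -0.1]
opening: 0.0783
finger_force: 0.0
```

```bash
python3 - <<'E'
from h import *
plan((.5617,.0502,.067),72,1)
s=snap('scene','s2')
b=cv2.imread('pics/s2.png')[138:208,212:302]
cv2.imwrite('pics/c2.png',cv2.resize(b,None,fx=8,fy=8,interpolation=2))
E
```

```text
cur [0.5627 0.0504 0.0677] 72.2
[0.09, -0.05, 0.07] [0, 0, np.float64(0.18)]
```

View pics/c2.png

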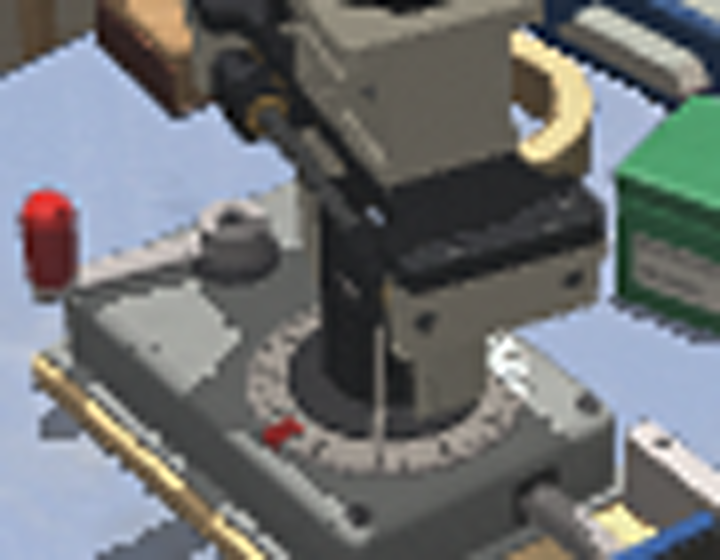

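The pointer tip is at about crop (379,430), still short of the red clip at (283,432). Work out the remaining angle.

```bash
python3 - <<'E'
from h import *
s=load('s2');S=lambda x,y,z:ray(s,(212+(x+.5)/8-.5,138+(y+.5)/8-.5),z)
k=np.array([.5617,.0502,0]);an=lambda v:np.degrees(np.arctan2(v[1],v[0]))%360
for n,p in(('tip',S(379,430,.058)),('tip2',S(379,434,.058)),('clip',S(283,432,.056)),('line at knob bottom',S(380,408,.058))):
    d=p-k;print(n,np.round(p,4),an(d),np.hypot(*d[:2]))
E
```

```text
tip [0.5369 0.0279 0.058 ] 222.00190435751912 0.033362033250626574
tip2 [0.5354 0.0263 0.058 ] 222.35672784776537 0.035536742930699264
clip [0.5134 0.0518 0.056 ] 178.14509747546364 0.04831960429503953
line at knob bottom [0.5453 0.0366 0.058 ] 219.66051214968485 0.021305380624748828
```

Call:
apply_moves(
  moves=[
    [[0,0,0],[0,0,0]],
    [[0,0,0],[0,0,0]],
    [[0,0,0],[0,0,0]],
    [[0,0,0],[0,0,0]],
    [[0,0,0],[0,0,0]],
  ],
  jaw=1.0,
)

```text
time: 11.45
tcp_pos: [0.5622, 0.049, 0.0677]
tcp_rot: [-0.0, 0.153, 0.988, -0.001]
ft_force: [-0.3, -5.5, 1.7]
opening: 0.0437
finger_force: 25.0
```

Call:
apply_moves(
  moves=[
    [[0,0,0],[0,0,5]],
    [[0,0,0],[0,0,5]],
    [[0,0,0],[0,0,5]],
    [[0,0,0],[0,0,5]],
    [[0,0,0],[0,0,5]],
    [[0,0,0],[0,0,5]],
    [[0,0,0],[0,0,5]],
    [[0,0,0],[0,0,5]],
    [[0,0,0],[0,0,3.5]],
    [[0,0,0],[0,0,0]],
    [[0,0,0],[0,0,0]],
  ],
)

```text
time: 12.55
tcp_pos: [0.5611, 0.0477, 0.0677]
tcp_rot: [-0.001, 0.509, 0.861, -0.002]
ft_force: [-7.3, -12.4, 3.1]
opening: 0.0434
finger_force: 25.0
```

Call:
apply_moves(
  moves=[
    [[0,0,0],[0,0,0]],
    [[0,0,0],[0,0,0]],
    [[0,0,0],[0,0,0]],
    [[0,0,-2],[0,0,0]],
    [[0,0,-3],[0,0,0]],
    [[0,0,-3],[0,0,0]],
    [[0,0,-2],[0,0,0]],
    [[0,0,0],[0,0,0]],
  ],
  jaw=0.15,
)

```text
time: 13.35
tcp_pos: [0.5644, 0.0506, 0.1708]
tcp_rot: [0.003, 0.509, 0.861, 0.002]
ft_force: [-0.0, 1.0, 0.1]
opening: 0.0779
finger_force: 0.0
```

```bash
python3 - <<'E'
from h import *
plan((.45,.25,.167),72,5)
E
```

```text
cur [0.5644 0.0506 0.1708] 28.8
[4.6, -0.08, 0.08] [0, 0, np.float64(-8.63)]
[4.56, 0.61, 0.08] [0, 0, np.float64(-8.63)]
[4.41, 1.29, 0.08] [0, 0, np.float64(-8.63)]
[4.17, 1.94, 0.08] [0, 0, np.float64(-8.63)]
[3.83, 2.54, 0.08] [0, 0, np.float64(-8.63)]
```

Call:
apply_moves(
  moves=[
    [[4.6,0,0],[0,0,-8]],
    [[4.6,0.6,0],[0,0,-8]],
    [[4.4,1.3,0],[0,0,-8]],
    [[4.2,1.9,0],[0,0,-8]],
    [[3.8,2.5,0],[0,0,-8]],
    [[0,0,0],[0,0,-3]],
    [[0,0,0],[0,0,0]],
  ],
)

```text
time: 14.05
tcp_pos: [0.4517, 0.2534, 0.1667]
tcp_rot: [-0.001, 0.156, 0.988, -0.0]
ft_force: [-0.3, -0.9, -0.4]
opening: 0.0776
finger_force: 0.0
```

```bash
python3 - <<'E'
from h import *
s=snap('scene','s3');t=snap('top','t3')
a=cv2.imread('pics/t3.png')[185:225,213:253];b=cv2.imread('pics/s3.png')[158:208,235:285]
cv2.imwrite('pics/c3.png',np.hstack([cv2.resize(a,(400,400),interpolation=2),cv2.resize(b,(400,400),interpolation=2)]))
E
```

```text
(no output)
```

View pics/c3.png

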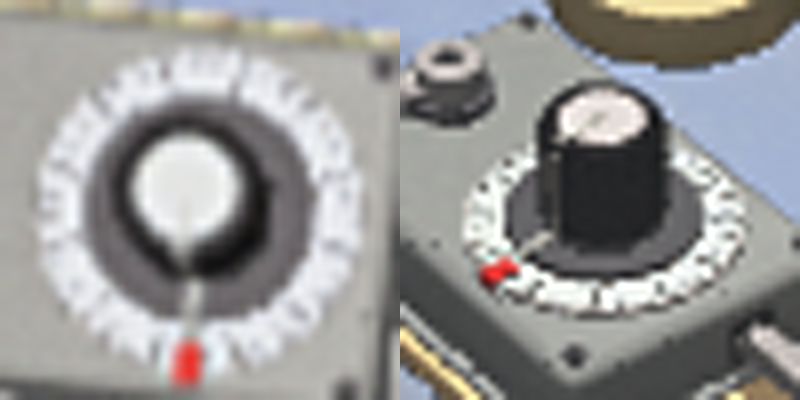

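```bash
python3 - <<'E'
from h import *
k=np.array([.5617,.0502,0]);an=lambda v:np.degrees(np.arctan2(v[1],v[0]))%360
t=load('t3');s=load('s3')
def T(x,y,z):return ray(t,(213+(x+.5)/10-.5,185+(y+.5)/10-.5),z)
def S(x,y,z):return ray(s,(235+(x-400+.5)/8-.5,158+(y+.5)/8-.5),z)
def red(s,z):
    p=s['pixels'].astype(float);w=np.clip(p[:,:,0]-np.maximum(p[:,:,1],p[:,:,2])-40,0,None)
    c=proj(s,(.514,.052,.056));m=np.zeros_like(w);m[int(c[1])-4:int(c[1])+6,int(c[0])-5:int(c[0])+6]=1;w*=m
    y,x=np.mgrid[:420,:560];return ray(s,((w*x).sum()/w.sum(),(w*y).sum()/w.sum()),z)
ks=[('knobtopT',T(186,188,.099)),('knobtopS',S(603,117,.099))]
for n,p in ks:print(n,p)
for n,p in(('T mid',T(193,300,.058)),('T tip',T(191,325,.058)),('S in',S(549,237,.058)),('S out',S(520,255,.058)),('clipT',red(t,.056)),('clipS',red(s,.056)),('clipT hand',T(187,362,.056)),('clipS hand',S(499,271,.056))):
    d=p-k;print(n,np.round(p,4),an(d).round(1),np.hypot(*d[:2]).round(4))
E
```

```text
knobtopT [0.56114975 0.04964298 0.099     ]
knobtopS [0.56217712 0.05064693 0.099     ]
T mid [0.5328 0.0508 0.058 ] 178.9 0.0289
T tip [0.5252 0.0512 0.058 ] 178.4 0.0365
S in [0.5374 0.0524 0.058 ] 174.8 0.0244
S out [0.5233 0.0519 0.058 ] 177.5 0.0384
clipT [0.5137 0.0524 0.056 ] 177.4 0.048
clipS [0.5141 0.0529 0.056 ] 176.8 0.0477
clipT hand [0.5141 0.0524 0.056 ] 177.3 0.0477
clipS hand [0.5138 0.0522 0.056 ] 177.6 0.048
```

```bash
python3 - <<'E'
from h import *
k=np.array([.5617,.0502])
for f in('t3','s3'):
    s=load(f);p=s['pixels'].astype(np.float32)
    A=np.radians(np.arange(160,196,.5))
    def prof(r,z,g):
        im=g(p);uv=np.array([proj(s,(k[0]+r*np.cos(a),k[1]+r*np.sin(a),z)) for a in A],np.float32)
        return cv2.remap(im,uv[:,0].copy(),uv[:,1].copy(),cv2.INTER_LINEAR).ravel()
    for n,rs,z,g in(('ptr',(.026,.028,.030,.032,.034),.058,lambda p:p.mean(2)),('clip',(.043,.045,.047,.049,.051),.056,lambda p:p[:,:,0]-np.maximum(p[:,:,1],p[:,:,2]))):
        o=[]
        for r in rs:
            v=prof(r,z,g);v=np.clip(v-(v.min()+.35*(v.max()-v.min())),0,None);o.append(round(float((v*np.degrees(A)).sum()/v.sum()),1))
        print(f,n,o)
E
```

```text
t3 ptr [179.2, 178.9, 178.0, 177.6, 177.4]
t3 clip [177.8, 177.8, 177.6, 177.5, 177.4]
s3 ptr [170.5, 172.4, 174.4, 173.3, 173.3]
s3 clip [177.0, 176.9, 176.6, 176.9, 177.1]
```

```bash
python3 - <<'E'
from h import *
a=cv2.imread('pics/t3.png')[207:227,222:242];b=cv2.imread('pics/s3.png')[182:202,240:260]
def mk(f,im,u,v):
    im=cv2.resize(im,(400,400),interpolation=2);s=load(f)
    return im
cv2.imwrite('pics/c4.png',np.hstack([mk('t3',a,222,207),mk('s3',b,240,182)]))
# where a pointer at angles 174..182 would appear (z .058,r .038 tip & r .025) in these crops
for f,u,v,o in(('t3',222,207,0),('s3',240,182,400)):
    for an in(174,177.3,181):
        r=np.radians(an);print(f,an,[np.round((proj(load(f),(.5617+q*np.cos(r),.0502+q*np.sin(r),.058))-[u,v]+.5)*20+[o,0]) for q in(.026,.032,.038)])
E
```

```text
t3 174 [array([193., 141.]), array([188., 180.]), array([183., 219.])]
t3 177.3 [array([203., 142.]), array([200., 181.]), array([198., 220.])]
t3 181 [array([214., 142.]), array([214., 181.]), array([214., 221.])]
s3 174 [array([663., 117.]), array([628., 133.]), array([593., 150.])]
s3 177.3 [array([670., 122.]), array([636., 140.]), array([603., 157.])]
s3 181 [array([678., 128.]), array([646., 147.]), array([614., 165.])]
```

View pics/c4.png

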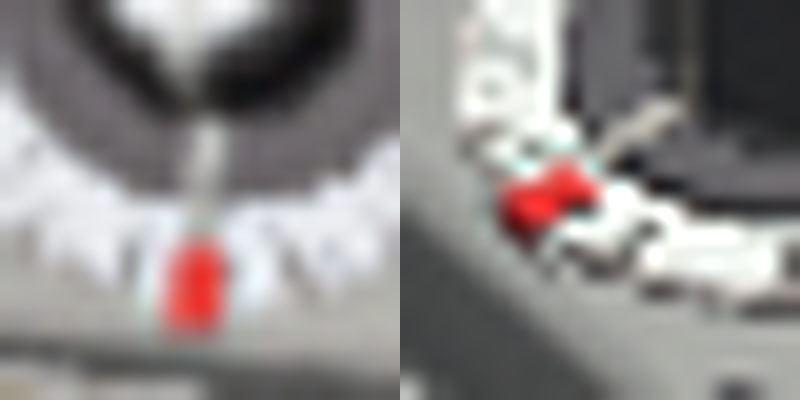

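The pointer line runs into the middle of the red clip in both views: top (208,140) to (200,215), clip (193,285); scene (670,108) to (605,152), clip (548,195). Both cameras average to within about 1° of the clip. Now the lever goes home.

```bash
python3 - <<'E'
from h import *
plan((.5045,.1665,.167),72,3)
E
```

```text
cur [0.4527 0.252  0.167 ] 71.7
[-2.53, -2.16, -0.0] [0, 0, np.float64(-0.09)]
[-2.53, -2.17, -0.0] [0, 0, np.float64(-0.09)]
[-2.52, -2.17, -0.0] [0, 0, np.float64(-0.09)]
```

Call:
apply_moves(
  moves=[
    [[-2.5,-2.2,0],[0,0,0]],
    [[-2.5,-2.2,0],[0,0,0]],
    [[-2.5,-2.1,0],[0,0,0]],
    [[0,0,0],[0,0,0]],
    [[0,0,0],[0,0,0]],
    [[0,0,0],[0,0,0]],
  ],
  jaw=0.5,
  squeeze=15,
)

```text
time: 14.75
tcp_pos: [0.5035, 0.167, 0.1674]
tcp_rot: [-0.0, 0.159, 0.987, 0.0]
ft_force: [0.3, -0.3, 0.3]
opening: 0.046
finger_force: 0.0
```

```bash
python3 - <<'E'
from h import *
plan((.5045,.1665,.067),72,4)
E
```

```text
cur [0.5035 0.167  0.1674] 71.7
[-0.03, -0.0, 2.51] [0, 0, np.float64(-0.06)]
[-0.03, -0.0, 2.51] [0, 0, np.float64(-0.06)]
[-0.03, -0.0, 2.51] [0, 0, np.float64(-0.06)]
[-0.03, -0.0, 2.51] [0, 0, np.float64(-0.06)]
```

Call:
apply_moves(
  moves=[
    [[0,0,2.5],[0,0,0]],
    [[0,0,2.5],[0,0,0]],
    [[0,0,2.5],[0,0,0]],
    [[0,0,1.7],[0,0,0]],
    [[0,0,0.8],[0,0,0]],
    [[0,0,0],[0,0,0]],
  ],
)

```text
time: 15.35
tcp_pos: [0.503, 0.1675, 0.0669]
tcp_rot: [-0.001, 0.158, 0.987, -0.0]
ft_force: [0.5, -0.8, 0.1]
opening: 0.0457
finger_force: 0.0
```

Call:
apply_moves(
  moves=[
    [[0,0,0],[0,0,0]],
    [[0,0,0],[0,0,0]],
    [[0,0,0],[0,0,0]],
    [[0,0,0],[0,0,0]],
    [[0,0,0],[0,0,0]],
  ],
  jaw=1.0,
)

```text
time: 15.85
tcp_pos: [0.5041, 0.1671, 0.0683]
tcp_rot: [0.0, 0.158, 0.987, 0.0]
ft_force: [-1.7, 0.6, 3.9]
opening: 0.0196
finger_force: 15.0
```

Call:
apply_moves(
  moves=[
    [[-0.03,0.61,0],[0,0,5]],
    [[-0.03,0.61,0],[0,0,5]],
    [[-0.03,0.61,0],[0,0,5]],
    [[-0.03,0.61,0],[0,0,5]],
    [[-0.03,0.61,0],[0,0,5]],
    [[-0.03,0.61,0],[0,0,5]],
    [[-0.03,0.61,0],[0,0,5]],
    [[-0.03,0.61,0],[0,0,5]],
    [[-0.03,0.61,0],[0,0,5]],
    [[-0.03,0.61,0],[0,0,5]],
    [[-0.03,0.61,0],[0,0,5]],
    [[-0.03,0.61,0],[0,0,5]],
  ],
)

```text
time: 17.05
tcp_pos: [0.5566, 0.2122, 0.0683]
tcp_rot: [0.001, 0.632, 0.775, -0.001]
ft_force: [-2.1, -6.7, 5.6]
opening: 0.0193
finger_force: 15.0
```

Call:
apply_moves(
  moves=[
    [[-0.01,0.36,0],[0,0,3]],
    [[-0.01,0.36,0],[0,0,3]],
    [[-0.01,0.36,0],[0,0,3]],
    [[-0.01,0.36,0],[0,0,3]],
    [[-0.01,0.36,0],[0,0,3]],
    [[0,0.2,0],[0,0,1.5]],
    [[0,0,0],[0,0,0]],
    [[0,0,0],[0,0,0]],
  ],
)

```text
time: 17.85
tcp_pos: [0.5762, 0.213, 0.0683]
tcp_rot: [0.001, 0.735, 0.678, -0.001]
ft_force: [-2.4, -6.6, 5.8]
opening: 0.0197
finger_force: 15.0
```

Call:
apply_moves(
  moves=[
    [[0,0.2,0],[0,0,0]],
    [[0,0,0],[0,0,0]],
    [[0,0,0],[0,0,0]],
  ],
)

```text
time: 18.15
tcp_pos: [0.5763, 0.2131, 0.0682]
tcp_rot: [-0.001, 0.735, 0.678, -0.002]
ft_force: [-8.7, -5.9, 8.9]
opening: 0.0197
finger_force: 15.0
```

Call:
apply_moves(
  moves=[
    [[0,0.15,0],[0,0,0]],
    [[0,0,0],[0,0,0]],
    [[0,0,0],[0,0,0]],
  ],
)

```text
time: 18.45
tcp_pos: [0.5764, 0.2131, 0.0681]
tcp_rot: [-0.001, 0.735, 0.678, -0.004]
ft_force: [-13.1, -5.8, 12.1]
opening: 0.0196
finger_force: 15.0
```

Call:
apply_moves(
  moves=[
    [[0,0.2,0],[0,0,0]],
    [[0,0,0],[0,0,0]],
    [[0,0,0],[0,0,0]],
  ],
)

```text
time: 18.75
tcp_pos: [0.5764, 0.2131, 0.068]
tcp_rot: [-0.003, 0.735, 0.678, -0.005]
ft_force: [-19.3, -5.6, 16.3]
opening: 0.0194
finger_force: 15.0
```

Call:
apply_moves(
  moves=[
    [[0,0,0],[0,0,0]],
    [[0,0,0],[0,0,0]],
    [[0,-0.4,0],[0,0,0]],
    [[0,0,0],[0,0,0]],
    [[0,0,-2],[0,0,0]],
    [[0,0,-3],[0,0,0]],
    [[0,0,-4],[0,0,0]],
    [[4,0,-4],[0,0,0]],
    [[4,-4,-3],[0,0,0]],
    [[4,-4,0],[0,0,0]],
    [[0,-4,0],[0,0,0]],
    [[0,-4,0],[0,0,0]],
  ],
  jaw=0.5,
)

```text
time: 19.95
tcp_pos: [0.4383, 0.3291, 0.2163]
tcp_rot: [-0.0, 0.735, 0.678, 0.0]
ft_force: [0.3, 0.4, -0.1]
opening: 0.0461
finger_force: 0.0
```

```bash
python3 - <<'E'
from h import *
s=snap('scene','s5');t=snap('top','t5');st=manip.get_state();print(st['tcp_pos'],st['time'],st['ft_force'])
a=cv2.imread('pics/t5.png')[170:240,165:265];b=cv2.imread('pics/s5.png')[138:208,212:312]
cv2.imwrite('pics/c5.png',np.hstack([cv2.resize(a,(400,280),interpolation=2),cv2.resize(b,(400,280),interpolation=2)]))
E
```

```text
[0.43529773 0.32882223 0.21664299] 20.05 [-0.54907167 -0.05765323 -0.33709008]
```

View pics/c5.png

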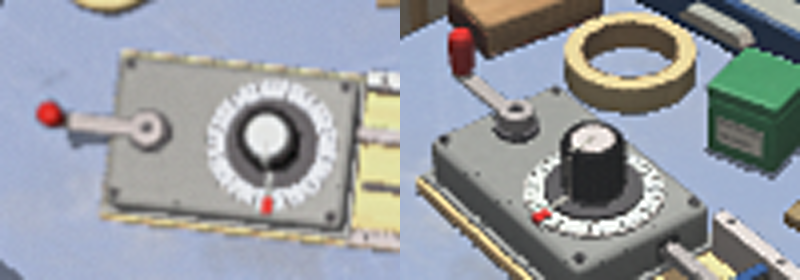

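The lever is home (top (50,113), in line with the board) and the pointer stands on the clip (top (267,190) against (266,204)). The robot is clear, so I'm handing it in.

```bash
python3 -c "
from bench import manip
print(manip.sign_off())"
```

```text
the job is handed in; nothing more can be done
None
```

I handed the job in: the lever was swung out to its stop, the knob turned clockwise until its pointer stood on the red clip (within about 1° by the cameras), and the lever swung back to its home stop, in about 20 s; sign-off gave no verdict.

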